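Start up the demo railway from its button boxes

TASK

Start up the demo model railway on this fair stall: with the fingertips gently press the yellow button (track power), then the blue one (points), then the green one (departure), each straight down until it is fully in, where it stays. Keep to that order, leave the red stop button unpressed, and do not push hard. Do not pick up or shove the loose control boxes, leave the wagons and other goods where they stand, and finish clear of everything.

Things in the scene. Friction and masses are not known exactly. Their poses are not given: they have to be found in the camera images.
- yellow_box: loose black control box with the yellow button, 64 x 64 x 40 mm tall, 0.3 to 0.6 kg, on four rubber feet on the table; origin at the centre of its underside, z up, yaw within 0.5 rad of straight
- yellow_top (a point): centre of the top face of the yellow button: a round cap 30 mm across in the middle of its box's top, top face 62 mm above the table when out and 52 mm when fully in and let go. The cap is springy rubber that gives 2.5 N per mm, up to 8 mm, on top of the button's own travel, so this point sinks up to 8 mm lower while pressed; a press of 4 to 8 N takes the button fully in
- yellow_button (a joint): how far the yellow button is pressed straight down into its box (m), not counting the give of its cap: 0 = out, 0.010 = fully in, against its stop. Slides with a steady 1.5 N of friction, has no return spring, and stays where it is left. All four start out (0)
- blue_box: loose black control box with the blue button, 64 x 64 x 40 mm tall, 0.3 to 0.6 kg, on four rubber feet on the table; origin at the centre of its underside, z up, yaw within 0.5 rad of straight
- blue_top (a point): centre of the top face of the blue button: a round cap 30 mm across in the middle of its box's top, top face 62 mm above the table when out and 52 mm when fully in and let go. The cap is springy rubber that gives 2.5 N per mm, up to 8 mm, on top of the button's own travel, so this point sinks up to 8 mm lower while pressed; a press of 4 to 8 N takes the button fully in
- blue_button (a joint): how far the blue button is pressed straight down into its box (m), not counting the give of its cap: 0 = out, 0.010 = fully in, against its stop. Slides with a steady 1.5 N of friction, has no return spring, and stays where it is left. All four start out (0)
- green_box: loose black control box with the green button, 64 x 64 x 40 mm tall, 0.3 to 0.6 kg, on four rubber feet on the table; origin at the centre of its underside, z up, yaw within 0.5 rad of straight
- green_top (a point): centre of the top face of the green button: a round cap 30 mm across in the middle of its box's top, top face 62 mm above the table when out and 52 mm when fully in and let go. The cap is springy rubber that gives 2.5 N per mm, up to 8 mm, on top of the button's own travel, so this point sinks up to 8 mm lower while pressed; a press of 4 to 8 N takes the button fully in
- green_button (a joint): how far the green button is pressed straight down into its box (m), not counting the give of its cap: 0 = out, 0.010 = fully in, against its stop. Slides with a steady 1.5 N of friction, has no return spring, and stays where it is left. All four start out (0)
- red_box: loose black control box with the red button, 64 x 64 x 40 mm tall, 0.3 to 0.6 kg, on four rubber feet on the table; origin at the centre of its underside, z up, yaw within 0.5 rad of straight
- red_top (a point): centre of the top face of the red button: a round cap 30 mm across in the middle of its box's top, top face 62 mm above the table when out and 52 mm when fully in and let go. The cap is springy rubber that gives 2.5 N per mm, up to 8 mm, on top of the button's own travel, so this point sinks up to 8 mm lower while pressed; a press of 4 to 8 N takes the button fully in
- red_button (a joint): how far the red button is pressed straight down into its box (m), not counting the give of its cap: 0 = out, 0.010 = fully in, against its stop. Slides with a steady 1.5 N of friction, has no return spring, and stays where it is left. All four start out (0)
- box_wagon: loose model goods wagon, reddish-brown van with grey roof, 142 long x 35 wide x 52 tall; origin under its centre, x axis along its length
- tank_wagon: loose model tank wagon, white barrel on a black chassis, 140 long x 32 wide x 50 tall; origin under its centre, x axis along its length
- mug: loose white ceramic mug, 80 mm across, 92 tall, handle toward its +y; origin under its centre
- paint_jar: loose small glass paint jar with a white lid, 32 mm across, 45 tall; origin under its centre; stands 80 to 100 mm from the centre of the yellow box, on its far side
- tree: loose green model fir tree on a round foot, 36 mm across, 65 tall; origin under its centre; stands on the far side of the green box, 80 to 100 mm from its centre
- hut: loose yellow model hut with a reddish flat roof (not a button), 44 x 44 x 46 mm tall; origin under its centre; stands on the far side of the blue box, 80 to 100 mm from its centre
- track: loose straight piece of model track lying flat, 80 long (its x axis) x 32 wide x 8 thick; origin under its centre; lies on the far side of the red box, 85 to 96 mm from its centre
Things that resemble listed ones, but are neither listed nor needed, are in the scene too. Leave any pink look-alike of the blue_box alone. What is shaped like the yellow_box but purple is not meant.

How it is judged (in metres and radians):
On the way, in this order (a step that is already met when the one before it is completed fails the run):
1. the yellow button is fully in (7.5 mm or more) (value of joint yellow_button above 0.0075 m), for 0.1 s.
2. the blue button is fully in (7.5 mm or more) (value of joint blue_button above 0.0075 m), for 0.1 s.
3. the green button is fully in (7.5 mm or more) (value of joint green_button above 0.0075 m), for 0.1 s.
At the end, for the whole second after the job is handed in: The yellow, blue and green buttons are pressed in 7.5 mm or more of their 10 mm, the red one less than 2 mm; every control box stands upright, at rest and within 25 mm of where it was, and every other loose thing within 20 mm of where it was (value of joint each of yellow_button, blue_button, green_button above 0.0075 m and value of joint red_button below 0.002 m and distance of each of yellow_box, blue_box, green_box, red_box from where it was at the start of the episode below 0.025 m and angle between each of yellow_box, blue_box, green_box, red_box's own z axis and vertical below 0.1 rad and linear speed of each of yellow_box, blue_box, green_box, red_box below 0.02 m/s and distance of each of box_wagon, tank_wagon, mug, paint_jar, tree, hut, track from where it was at the start of the episode below 0.02 m); the robot touches nothing.
It fails at once if the blue button pressed in before the yellow one is fully in, or the green before the blue ((value of joint blue_button above 0.003 m and value of joint yellow_button below 0.0075 m) or (value of joint green_button above 0.003 m and value of joint blue_button below 0.0075 m)).
It fails at once if the red button pressed (value of joint red_button above 0.002 m).
It fails at once if a control box or its button pressed harder than 25 N (contact force between any of the fingers, the arm and yellow_box above 25 N or contact force between any of the fingers, the arm and blue_box above 25 N or contact force between any of the fingers, the arm and green_box above 25 N or contact force between any of the fingers, the arm and red_box above 25 N).
It fails at once if a control box lifted more than 12 mm, tipped more than 0.2 rad or shifted more than 25 mm (height (world z) of any of yellow_box, blue_box, green_box, red_box above 0.012 m or angle between any of yellow_box, blue_box, green_box, red_box's own z axis and vertical above 0.2 rad or distance of any of yellow_box, blue_box, green_box, red_box from where it was at the start of the episode above 0.025 m).
It fails at once if another thing on the table moved more than 20 mm or tipped over (distance of any of box_wagon, tank_wagon, mug, paint_jar, tree, hut, track from where it was at the start of the episode above 0.02 m or angle between any of box_wagon, tank_wagon, mug, paint_jar, tree, hut, track's own z axis and vertical above 0.4 rad).
It also fails if it takes over 43 s, if anything falls off the work surface, if the arm or the gripper's body presses on something with over 40 N, if the wrist force passes 120 N, or if a joint passes its speed limit or range.

ROBOT

A 6-joint arm with a two-finger parallel gripper is mounted at the origin on the work surface. World frame = base frame: x ahead of the robot, y to its left, z up, the work surface at z = 0. Lengths are in mm, angles in rad, forces in N, time in s.
With the tool pointing down it reaches from about 350 to 875 mm from the base axis. Payload 4.2 kg.
Tool frame: the origin (TCP) lies midway between the tips of the shut fingers; the grasp point (between the pads) lies 19 mm behind it; z points along the fingers, y is the direction in which the jaws open and shut (so a half turn about z gives the same grasp; the last joint's range is limited). The gripper opens to 85 mm and grips with 20 to 120 N. Pads are 22 mm wide; open, the fingers measure 114 mm over their backs; the gripper's body (76 mm by 85 mm) begins 54 mm behind the grasp point. The pads swing forward as they close: fully open they stand 13 mm farther back than shut.
Start: joints at [0.259, 0.385, 0.008, 0, -1.194, -0.259], TCP at [624.979, 0.025, 231.312] pointing down, gripper open.
Joint ranges: [-3.14, 3.14], [-1.21, 2.06], [-1.07, 1.41], [-3.16, 2.05], [-2.99, -0.16], [-3.1, 3.1]. Speed limits (rad/s): [2.79, 2.79, 3.14, 3.14, 3.14, 3.14].

INTERFACE

Orientations are given as a unit quaternion [x, y, z, w].
In Python, from bench import readout, optics, workorder, nets gives the robot as it stands. The module is installed in compiled form; this text tells all that it offers.
- The arm moves only by the tool move_arm, never from a script. Its argument "steps" is a list of rows, each a list of 7 numbers: the opening, from -1 (shut) to 1 (fully open), so that 0 is half open, then the shift along the world's x, y, z in mm, then the turn, a rotation vector about the world's x, y, z in rad. In form: [[gripper, tx, ty, tz, wx, wy, wz], ...]. A call has 1 to 5 rows; each row is the pose to reach, as a shift and turn from the pose commanded when the call began; what a row does not reach only later rows make up. A row lasts 1/12 s, in which the tool goes at most 41.7 mm and 7.16 degrees, less where a joint would pass 70% of its speed; a pose out of reach is approached as far as the arm can. A call with a gripper value outside its range is refused whole. The fingers move at their own pace and stop on an object; the grip force is fixed at half the most. Time passes only in rows, so rows that repeat a pose let the fingers close. It gives the time, the measured TCP pose, the force and the opening at its end, in the units of the state.
- readout.read_state(): the state, without advancing time (a new reading comes with each control period).
- optics.get_image(name): name is "scene" or "side" or "wrist"; returns a dict with "frame" (480x640x3 uint8, blue, green, red), "fx", "fy", "cx", "cy" (pixels), "k1" (the pictures are not rectified: a ray, as slopes to the right and down, at radius r is drawn at 1 + k1 r^2 times it, then the intrinsics apply), "rvec" (rotation vector, rad) and "tvec" (3), from world to camera coordinates, as OpenCV has them. Camera axes: x right, y down, z forward; pixel columns grow to the right and rows downward; lengths in mm; the calibration is good to about 2 mm. A picture is of the moment at which its call begins. There is no depth.
- workorder.job_done(): hands the job in, once; it reports no verdict.
Trained networks look in a picture, given as the dict that the camera call returned (one of the last four; its "shot" number tells which), for a name from the list of things; names that differ only in an ending like _2 or _b are one class to them, and where a whole thing is asked for, a point or a joint stands for the part that bears it (a point fixed in the world has none). Each returns a list of dicts, best first, with "conf" (0 to 1); they miss things now and then, are a little off and sometimes report something else, mostly with a low value. They report only what shows in the picture. A call takes as long as a camera call. They do not tell look-alikes from the thing itself.
- nets.silhouettes(name, picture): "region" (480x640 bool, what is visible of it) and "extent" ([left, top, right, bottom] in pixels, round what is visible of it).
- nets.tip_of(name, picture): "uv" ([column, row] in pixels: a listed point, or the origin of a listed thing).
The state is a dict: "clock": time; "joints": joint angles; "joint_vel": joint speeds; "joint_efforts": joint torques, N m; "position": TCP position; "ee_rot": TCP orientation; "contact_force": force on the tool from outside, world axes, zero at the start; "wrist_torque": the same for the moment, N m; "gripper_width": finger opening in mm.
Only numpy, scipy, OpenCV 4.12 (cv2) and the standard library are available. Lean on these libraries where they do the work, as an engineer would, in place of code of your own. Each camera call takes 0.05 s, during which the arm holds its last target.

## Working session

There is one attempt and no reset: what is moved stays moved. The work goes in short steps, Python scripts to look and compute and a tool call to move; the robot and the scene stay as the last step left them, time stands still between calls to the robot, and variables do not carry over. Pictures are saved under pics/ and viewed, and the job is handed in when it is done.

Besides the shell and the picture viewer there is one more tool, called after "Emit:" by a JSON object that holds its "api" and its "payload", one argument or row to a line. move_arm: Moves the arm, as the interface text tells. Its arguments: {"type":"object","properties":{"steps":{"type":"array","items":{"type":"array","items":{"type":"number"}}}},"required":["steps"]}

```bash
mkdir -p pics
cat > h.py <<'E'
import numpy as np, cv2
from bench import readout, optics, workorder, nets
def ray(p,uv):
    K=np.array([[p['fx'],0,p['cx']],[0,p['fy'],p['cy']],[0,0,1]],float)
    x=(uv[0]-p['cx'])/p['fx'];y=(uv[1]-p['cy'])/p['fy']
    rd=np.hypot(x,y); r=rd
    for _ in range(30): r=rd/(1+p['k1']*r*r)
    s=r/rd if rd>0 else 1
    R=cv2.Rodrigues(np.array(p['rvec'],float))[0];t=np.array(p['tvec'],float).ravel()
    return -R.T@t, R.T@np.array([x*s,y*s,1])
def at_z(p,uv,z):
    o,d=ray(p,uv); return o+d*(z-o[2])/d[2]
def proj(p,X):
    R=cv2.Rodrigues(np.array(p['rvec'],float))[0];c=R@np.array(X,float)+np.array(p['tvec'],float).ravel()
    x,y=c[0]/c[2],c[1]/c[2];f=1+p['k1']*(x*x+y*y)
    return np.array([p['fx']*x*f+p['cx'],p['fy']*y*f+p['cy']])
E
python3 - <<'E'
from h import *
np.set_printoptions(precision=1,suppress=True)
for n in ["scene","side","wrist"]:
    p=optics.get_image(n); cv2.imwrite(f"pics/{n}0.png",p['frame'])
    print(n,'cam at',ray(p,(320,240))[0])
    for b in ["yellow","blue","green","red"]:
        for r in nets.tip_of(b+"_top",p)[:5]: print(b,np.array(r['uv']),round(r['conf'],2),at_z(p,r['uv'],62))
s=readout.read_state();print(s['clock'],s['contact_force'],s['gripper_width'])
E
```

```text
scene cam at [ 973.5 -591.2  604.1]
yellow [249.5 257.9] 0.57 [498.  -80.9  62. ]
yellow [203.  228.4] 0.56 [374.7 -59.1  62. ]
blue [284.1 189.4] 0.64 [418.7 124.5  62. ]
blue [325.2 159.7] 0.61 [421.4 270.2  62. ]
blue [368.1 176.5] 0.45 [533.9 255.1  62. ]
green [335.8 219.3] 0.77 [559.1  89.4  62. ]
red [218.1 339.2] 0.76 [ 575.1 -244.8   62. ]
side cam at [ 237.9 -429.7  694.1]
yellow [247.3 329.1] 0.84 [371.6 -59.5  62. ]
yellow [320.2 298.7] 0.54 [492.2 -88.1  62. ]
yellow [424.1 353.2] 0.15 [ 547.3 -261.8   62. ]
blue [228.3 178.6] 0.77 [533.  254.9  62. ]
blue [206.2 246.1] 0.68 [408.3 127.9  62. ]
blue [170.  197.8] 0.67 [416.  283.8  62. ]
green [287.2 214.3] 0.57 [563.6  96.7  62. ]
red [430.4 332.9] 0.61 [ 579.5 -244.6   62. ]
red [290. 240.] 0.34 [529.8  42.6  62. ]
wrist cam at [625.  -77.8 374.7]
yellow [594.7 152.1] 0.84 [370.1 -59.6  62. ]
yellow [470.9 125. ] 0.58 [491.7 -82.3  62. ]
blue [394.9 416.8] 0.65 [538.1 254.4  62. ]
blue [491.2 430.4] 0.58 [415.1 278.9  62. ]
blue [518.2 333.6] 0.56 [408.5 137.3  62. ]
green [381.5 295.1] 0.82 [563.9  88.6  62. ]
0.75 [ 0.  -0.5 -0.3] 85.00395889798044
```

View pics/scene0.png

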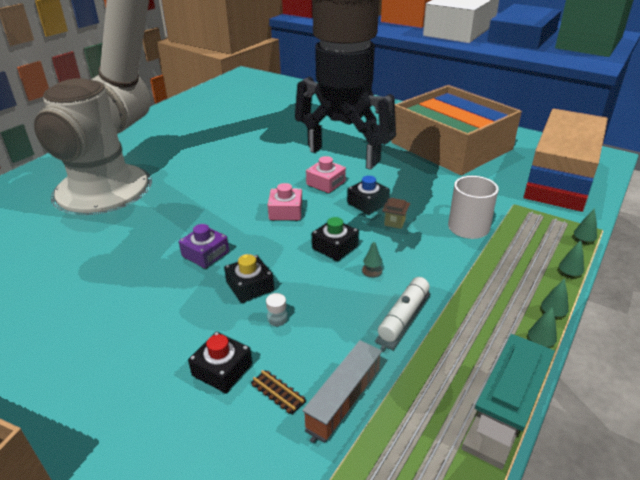

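View pics/side0.png

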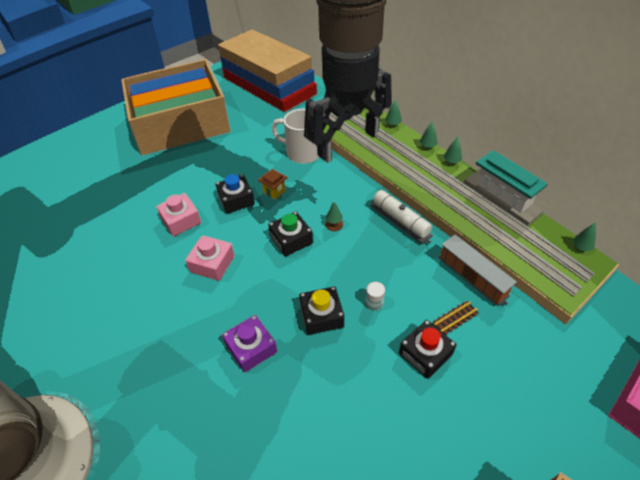

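View pics/wrist0.png

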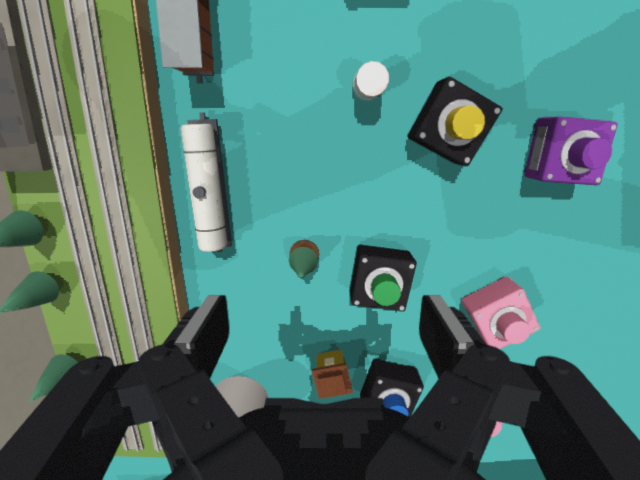

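The scene picture shows these candidates:
- **Yellow:** the black box at (247,260). The purple box at (203,232) is a look-alike and is not meant.
- **Blue:** the black box at (369,184). The two pink boxes at (285,190) and (325,163) are look-alikes, to be left alone.
- **Green:** (335,225), one only.
- **Red:** (218,345), to be avoided.
- **The hut:** (396,210), which is not a button.

By description I choose the three black boxes. Next I check them in a close crop and triangulate.

Run:
```python
from h import *
np.set_printoptions(precision=1,suppress=True)
P=[optics.get_image(n) for n in ["scene","side","wrist"]]
app={'yellow':(494,-84,62),'blue':(535,255,62),'green':(562,91,62),'red':(577,-245,62)}
hues={'yellow':(20,35),'blue':(100,125),'green':(50,80),'red':(0,8)}
crops=[]
for b,X in app.items():
    A=np.zeros((3,3));v=np.zeros(3);row=[]
    for i,p in enumerate(P):
        u=proj(p,X)
        # colour blob = cap side+top; solve with tip nets nearest
        c=[np.array(r['uv']) for r in nets.tip_of(b+"_top",p)]
        c=[q for q in c if np.linalg.norm(q-u)<14]
        hsv=cv2.cvtColor(p['frame'],cv2.COLOR_BGR2HSV);h=hues[b]
        m=cv2.inRange(hsv,(h[0],140,60),(h[1],255,255))
        yy,xx=np.mgrid[:480,:640];m[np.hypot(xx-u[0],yy-u[1])>25]=0
        ys,xs=np.nonzero(m); col=np.array([xs.mean(),ys.mean()]) if len(xs) else None
        print(b,i,'pred',u,'net',c[:1],'colour',col,len(xs), 'colour@57',at_z(p,col,57) if col is not None else '')
        if c:
            o,d=ray(p,c[0]);d/=np.linalg.norm(d);M=np.eye(3)-np.outer(d,d);A+=M;v+=M@o
        if i<2:
            x,y=int(u[0]),int(u[1]);row.append(cv2.resize(p['frame'][y-35:y+35,x-35:x+35],(200,200),interpolation=cv2.INTER_CUBIC))
    print(b,'tri',np.linalg.solve(A,v)); crops.append(np.vstack(row))
cv2.imwrite('pics/crop.png',np.hstack(crops))
```

```text
yellow 0 pred [246.4 258.1] net [array([247.2, 258.2])] colour [247.1 263.6] 272 colour@57 [499.8 -89.9  57. ]
yellow 1 pred [319.5 296.5] net [array([319.2, 297.9])] colour [320.8 299.1] 329 colour@57 [494.3 -86.6  57. ]
yellow 2 pred [468.7 123. ] net [array([467.5, 125.5])] colour [465.4 122.2] 1051 colour@57 [495.  -84.8  57. ]
yellow tri [493.5 -82.4  59. ]
blue 0 pred [368.5 176.7] net [array([368.8, 177.1])] colour [368.5 182. ] 167 colour@57 [541.2 243.9  57. ]
blue 1 pred [229.1 178.1] net [array([228.2, 178. ])] colour [231.9 181.3] 196 colour@57 [536.6 248.4  57. ]
blue 2 pred [397.5 417.1] net [array([396.2, 418.7])] colour [395.6 404. ] 343 colour@57 [537.3 239.6  57. ]
blue tri [534.9 258.9  59.7]
green 0 pred [337.7 219.4] net [array([333.4, 222.6])] colour [334.8 224.3] 211 colour@57 [562.1  81.1  57. ]
green 1 pred [288.3 216.4] net [array([288.1, 216.5])] colour [289.  221.5] 219 colour@57 [557.7  83.8  57. ]
green 2 pred [383.2 297.1] net [array([382.6, 294.9])] colour [385.6 289.9] 685 colour@57 [559.   85.1  57. ]
green tri [560.4  87.7  60.4]
red 0 pred [219.  339.8] net [array([217.8, 341.3])] colour [217.5 345.7] 408 colour@57 [ 578.8 -251.1   57. ]
red 1 pred [429.4 334. ] net [array([431.8, 335.9])] colour [430.  337.8] 359 colour@57 [ 575.5 -248.6   57. ]
red 2 pred [385.6 -93.7] net [] colour None 0 colour@57 
red tri [ 577.6 -248.9   62.2]
```

View pics/crop.png

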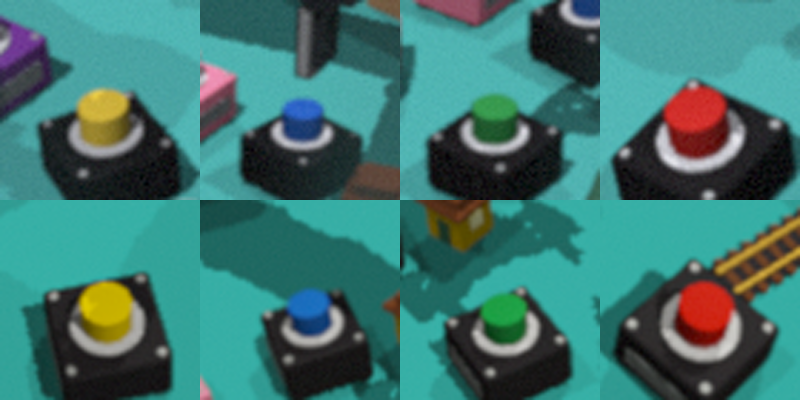

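The crops confirm black boxes with yellow, blue and green caps, and the triangulated heights are 59–60 mm against 62 mm expected. Next I shut the fingers and go above yellow.

Emit:
{"api": "move_arm", "payload": {
  "steps": [
    [-1, -33, -21, -15, 0, 0, 0],
    [-1, -66, -42, -30, 0, 0, 0],
    [-1, -98, -63, -50, 0, 0, 0],
    [-1, -130, -84, -70, 0, 0, 0],
    [-1, -130, -84, -90, 0, 0, 0]
  ]
}}

```text
clock: 1.92
position: [489.6, -86.1, 141.1]
ee_rot: [-0.706, 0.708, 0.001, -0.001]
contact_force: [-0.7, 0.3, -0.9]
gripper_width: 25.4
```

Emit:
{"api": "move_arm", "payload": {
  "steps": [
    [-1, 0, 0, 0, 0, 0, 0],
    [-1, 0, 0, 0, 0, 0, 0],
    [-1, 0, 0, 0, 0, 0, 0]
  ]
}}

```text
clock: 2.17
position: [497.1, -83.6, 142.7]
ee_rot: [0.707, -0.707, 0.001, -0.001]
contact_force: [0.8, -0.7, -0.3]
gripper_width: -0.1
```

```bash
cat > look.py <<'E'
from h import *
import sys
np.set_printoptions(precision=1,suppress=True)
b=sys.argv[1];z=float(sys.argv[2]);tag=sys.argv[3]
s=readout.read_state();print(s['clock'],np.array(s['position']),np.array(s['contact_force']),s['gripper_width'])
ims=[]
for n in ["wrist","side","scene"]:
    p=optics.get_image(n)
    for r in nets.tip_of(b+"_top",p)[:3]: print(n,np.array(r['uv']),round(r['conf'],2),at_z(p,r['uv'],z))
    u=proj(p,s['position']);print('tcp px',u)
    f=p['frame'].copy()
    if n=="wrist": ims.append(cv2.resize(f,(400,300)))
    else:
        x=int(np.clip(u[0],80,560));y=int(np.clip(u[1],60,420));ims.append(cv2.resize(f[y-60:y+60,x-80:x+80],(400,300),interpolation=cv2.INTER_CUBIC))
ims.append(np.zeros_like(ims[0]))
cv2.imwrite(f'pics/{tag}.png',np.vstack([np.hstack(ims[:2]),np.hstack(ims[2:])]))
E
python3 look.py yellow 62 y1
```

```text
2.1667 [497.1 -83.6 142.7] [ 0.8 -0.7 -0.3] -0.12676857428626565
wrist [495.  274.8] 0.9 [369.8 -59.1  62. ]
wrist [328.1 245.6] 0.62 [494.1 -81.9  62. ]
tcp px [323.6 298. ]
side [322.8 298.5] 0.65 [495.6 -90.5  62. ]
side [244.5 331.4] 0.58 [366.  -60.1  62. ]
tcp px [319.3 264.2]
scene [201.6 227. ] 0.77 [369.5 -57.2  62. ]
scene [246.9 260.5] 0.76 [498.7 -88.5  62. ]
tcp px [243.2 217.7]
```

View pics/y1.png

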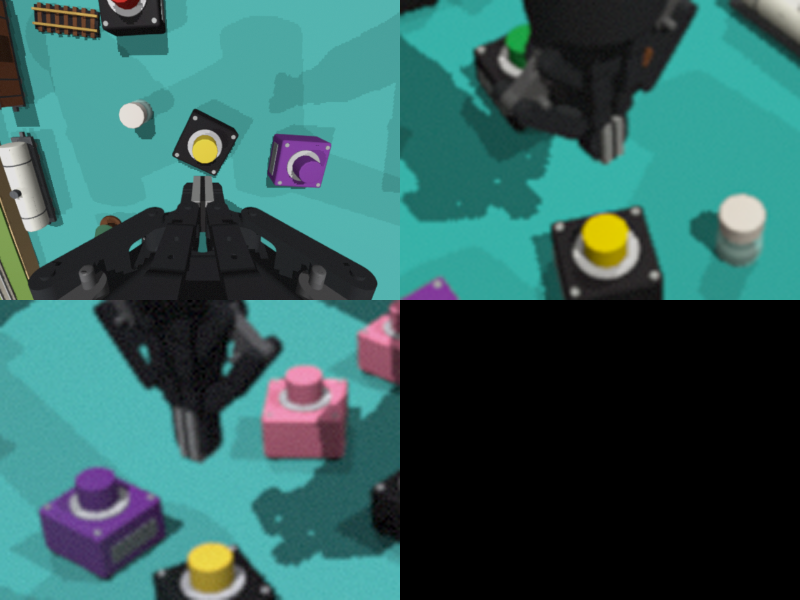

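The wrist view puts the yellow top (full-frame pixel (328,246)) at (494, -82), in line with the fingertips. Now I descend to just above it.

Emit:
{"api": "move_arm", "payload": {
  "steps": [
    [-1, 0, 0, -25, 0, 0, 0],
    [-1, 0, 0, -50, 0, 0, 0],
    [-1, 0, 0, -65, 0, 0, 0],
    [-1, 0, 0, -70, 0, 0, 0],
    [-1, 0, 0, -70, 0, 0, 0]
  ]
}}

```text
clock: 2.88
position: [494.5, -84.0, 70.3]
ee_rot: [0.707, -0.707, -0.001, 0.001]
contact_force: [0.5, -0.1, 0.0]
gripper_width: -0.0
```

Emit:
{"api": "move_arm", "payload": {
  "steps": [
    [-1, 0, 0, 0, 0, 0, 0],
    [-1, 0, 0, 0, 0, 0, 0]
  ]
}}

```text
clock: 3.05
position: [496.1, -83.9, 72.5]
ee_rot: [0.707, -0.707, 0.001, -0.001]
contact_force: [0.6, 0.7, -0.1]
gripper_width: 0.1
```

```bash
python3 look.py yellow 62 y2
```

```text
3.05 [496.1 -83.9  72.5] [ 0.6  0.7 -0.1] 0.06199875781105407
wrist [328.4 287.4] 0.94 [493.7 -84.3  62. ]
wrist [557.2 331. ] 0.76 [368.1 -57.4  62. ]
tcp px [323.6 298. ]
side [320.8 297.8] 0.78 [494.  -87.4  62. ]
side [245.5 330.2] 0.54 [368.4 -59.3  62. ]
tcp px [320.3 292. ]
scene [201.  225.9] 0.65 [366.2 -55.2  62. ]
scene [244.4 259. ] 0.55 [492.8 -87.6  62. ]
scene [251.3 286.7] 0.33 [ 545.3 -135.1   62. ]
tcp px [246.8 253.4]
```

View pics/y2.png

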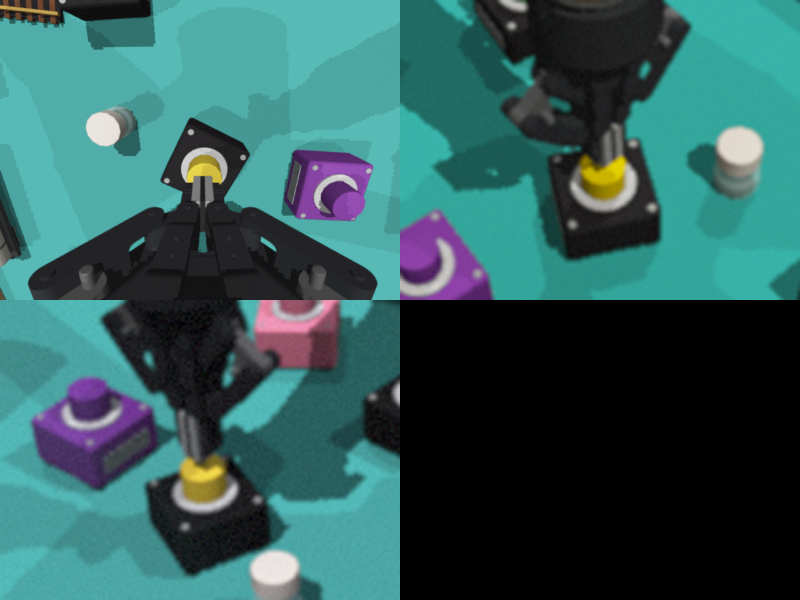

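The fingertips are over the yellow cap in all three views. I press in small steps and watch the force.

Emit:
{"api": "move_arm", "payload": {
  "steps": [
    [-1, 0, 0, -4, 0, 0, 0],
    [-1, 0, 0, -8, 0, 0, 0],
    [-1, 0, 0, -11, 0, 0, 0],
    [-1, 0, 0, -14, 0, 0, 0],
    [-1, 0, 0, -16, 0, 0, 0]
  ]
}}

```text
clock: 3.77
position: [494.9, -84.0, 54.9]
ee_rot: [0.707, -0.707, -0.0, 0.0]
contact_force: [0.0, -0.4, 1.7]
gripper_width: 0.3
```

Emit:
{"api": "move_arm", "payload": {
  "steps": [
    [-1, 0, 0, -2, 0, 0, 0],
    [-1, 0, 0, -4, 0, 0, 0],
    [-1, 0, 0, -4, 0, 0, 0]
  ]
}}

```text
clock: 4.02
position: [494.9, -84.0, 51.1]
ee_rot: [0.707, -0.707, -0.0, 0.0]
contact_force: [-0.5, 0.3, 2.3]
gripper_width: -0.1
```

Emit:
{"api": "move_arm", "payload": {
  "steps": [
    [-1, 0, 0, -1, 0, 0, 0],
    [-1, 0, 0, -1.5, 0, 0, 0],
    [-1, 0, 0, -1.5, 0, 0, 0],
    [-1, 0, 0, -1.5, 0, 0, 0]
  ]
}}

```text
clock: 4.35
position: [495.0, -84.0, 50.1]
ee_rot: [0.707, -0.707, 0.0, -0.0]
contact_force: [-1.2, 0.2, 4.4]
gripper_width: 0.1
```

The force rises at the cap's own rate of about 2.5 N/mm below 52 mm, so the button is at its stop. I lift and check.

Emit:
{"api": "move_arm", "payload": {
  "steps": [
    [-1, 0, 0, 8, 0, 0, 0],
    [-1, 0, 0, 30, 0, 0, 0],
    [-1, 0, 0, 60, 0, 0, 0],
    [-1, 0, 0, 80, 0, 0, 0],
    [-1, 0, 0, 80.5, 0, 0, 0]
  ]
}}

```text
clock: 4.77
position: [497.9, -83.9, 134.8]
ee_rot: [0.707, -0.707, 0.003, -0.003]
contact_force: [0.8, -0.8, 0.7]
gripper_width: -0.1
```

```bash
python3 look.py yellow 52 y3
```

```text
4.7667 [497.9 -83.9 134.8] [ 0.8 -0.8  0.7] -0.06004159249158519
wrist [329.2 241.5] 0.78 [494.6 -84.5  52. ]
wrist [505.2 279.4] 0.71 [361.9 -54.8  52. ]
tcp px [323.6 298.1]
side [244.8 333.3] 0.9 [366.5 -57.4  52. ]
side [321.4 302.5] 0.63 [493.  -89.6  52. ]
tcp px [320.  267.3]
scene [245.4 262.9] 0.59 [491.9 -85.5  52. ]
scene [201.  227.8] 0.58 [359.2 -49.8  52. ]
tcp px [244.  222.1]
```

View pics/y3.png

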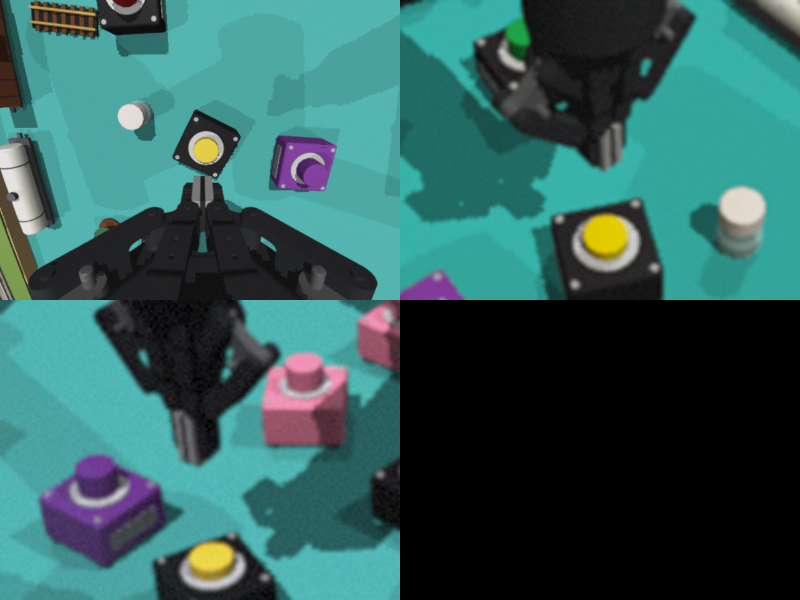

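The yellow cap has visibly dropped, standing barely above its white ring (wrist view (329,242)). Next is blue, at about (536, 254).

Emit:
{"api": "move_arm", "payload": {
  "steps": [
    [-1, 4, 34, 5, 0, 0, 0],
    [-1, 8, 68, 10, 0, 0, 0],
    [-1, 12, 102, 10, 0, 0, 0],
    [-1, 16, 136, 10, 0, 0, 0],
    [-1, 20, 170, 10, 0, 0, 0]
  ]
}}

```text
clock: 5.48
position: [514.5, 87.4, 139.4]
ee_rot: [-0.707, 0.707, 0.0, -0.001]
contact_force: [0.7, -0.2, 0.1]
gripper_width: 0.4
```

Emit:
{"api": "move_arm", "payload": {
  "steps": [
    [-1, 4, 34, 0, 0, 0, 0],
    [-1, 8, 68, 0, 0, 0, 0],
    [-1, 13, 102, 0, 0, 0, 0],
    [-1, 17, 136, 0, 0, 0, 0],
    [-1, 21, 168, 0, 0, 0, 0]
  ]
}}

```text
clock: 5.9
position: [535.5, 255.7, 139.0]
ee_rot: [0.707, -0.707, -0.0, 0.001]
contact_force: [0.3, -0.5, -0.2]
gripper_width: 0.2
```

Emit:
{"api": "move_arm", "payload": {
  "steps": [
    [-1, 0, 0, 0, 0, 0, 0],
    [-1, 0, 0, 0, 0, 0, 0],
    [-1, 0, 0, 0, 0, 0, 0]
  ]
}}

```text
clock: 6.15
position: [535.2, 253.5, 139.0]
ee_rot: [0.707, -0.707, -0.0, 0.001]
contact_force: [-0.5, -0.8, 0.1]
gripper_width: -0.0
```

```bash
python3 look.py blue 62 b1
```

```text
6.15 [535.2 253.5 139. ] [-0.5 -0.8  0.1] -0.026526796331008937
wrist [530.6  64.2] 0.87 [408.2 136.1  62. ]
wrist [480.4 275.9] 0.65 [420.  277.5  62. ]
wrist [319.  247.7] 0.62 [538.3 255.4  62. ]
tcp px [323.6 298. ]
side [209.  244.4] 0.69 [414.1 128.1  62. ]
side [231.1 179.7] 0.5 [535.5 248.3  62. ]
side [171.3 199.8] 0.46 [415.3 277.   62. ]
tcp px [222.9 148. ]
scene [283.2 189.5] 0.69 [417.5 123.3  62. ]
scene [326.1 160.7] 0.53 [425.4 267.5  62. ]
scene [368.9 178.4] 0.52 [539.  249.2  62. ]
tcp px [369.9 142.3]
```

View pics/b1.png

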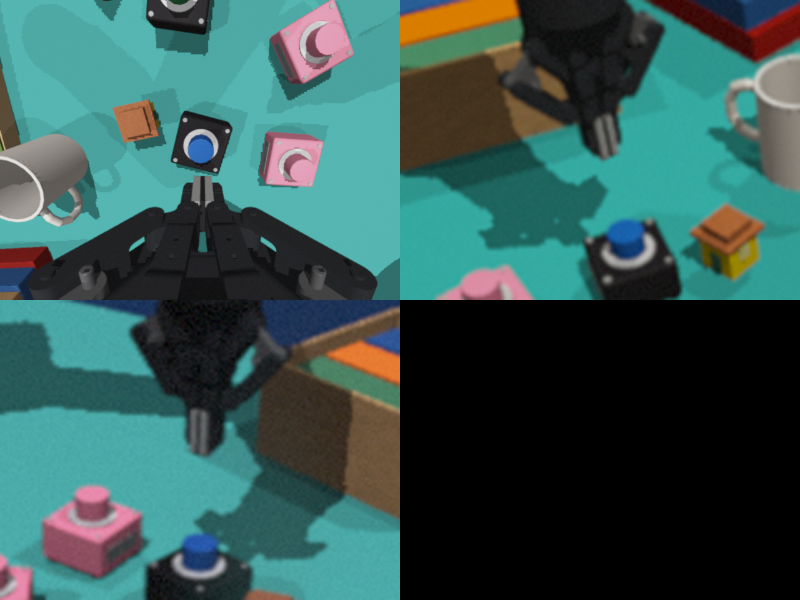

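Wrist, side and scene pictures place the blue top at about (537, 253); it shows at (319,248) in the wrist view on the black box, with the pink boxes off to the right. I descend.

Emit:
{"api": "move_arm", "payload": {
  "steps": [
    [-1, 1, -1, -25, 0, 0, 0],
    [-1, 1, -1, -50, 0, 0, 0],
    [-1, 1, -1, -65, 0, 0, 0],
    [-1, 1, -1, -69, 0, 0, 0],
    [-1, 1, -1, -69, 0, 0, 0]
  ]
}}

```text
clock: 6.87
position: [536.5, 252.2, 70.3]
ee_rot: [-0.707, 0.707, 0.0, -0.001]
contact_force: [-0.1, 0.3, 0.5]
gripper_width: -0.2
```

```bash
python3 look.py blue 62 b2
```

```text
6.8667 [536.5 252.2  70.3] [-0.1  0.3  0.5] -0.1628361175668947
wrist [319.4 294.1] 0.95 [538.7 254.4  62. ]
wrist [627.6  34.7] 0.93 [408.9 134.7  62. ]
wrist [543.9 325.3] 0.65 [418.2 273.8  62. ]
tcp px [323.6 298. ]
side [208.7 242.8] 0.86 [415.6 131.7  62. ]
side [228.6 175.8] 0.72 [537.9 261.8  62. ]
side [173.5 200.8] 0.67 [417.4 271.5  62. ]
tcp px [229.8 175.4]
scene [282.9 188.3] 0.76 [414.3 126.7  62. ]
scene [324.7 160. ] 0.73 [421.2 268.5  62. ]
scene [370.  177.7] 0.64 [539.5 252.8  62. ]
tcp px [368.7 173.9]
```

View pics/b2.png

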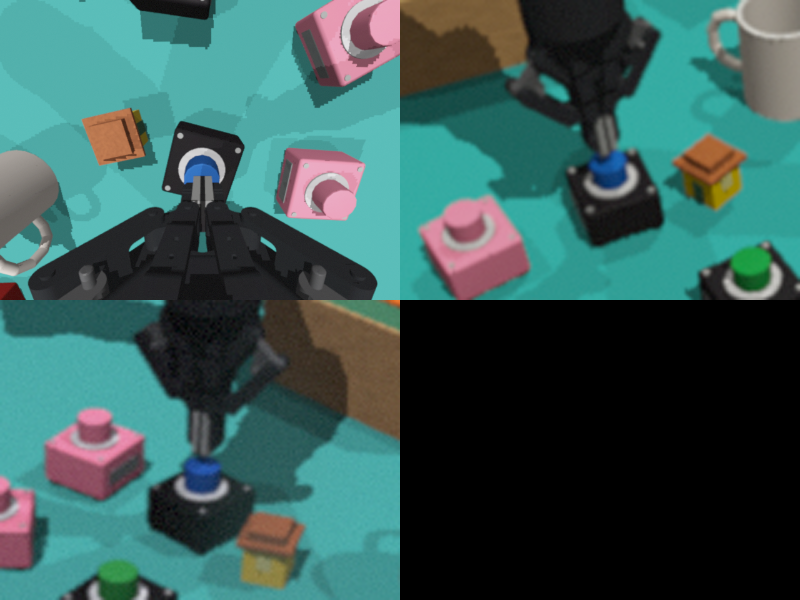

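The tips are centred over the blue cap. I press with the same profile, commanding 49.3 mm at the end.

Emit:
{"api": "move_arm", "payload": {
  "steps": [
    [-1, 1, 0, -4, 0, 0, 0],
    [-1, 1, 0, -8, 0, 0, 0],
    [-1, 1, 0, -11, 0, 0, 0],
    [-1, 1, 0, -14, 0, 0, 0],
    [-1, 1, 0, -16, 0, 0, 0]
  ]
}}

```text
clock: 7.58
position: [538.1, 253.1, 55.0]
ee_rot: [0.707, -0.707, 0.0, -0.0]
contact_force: [0.4, 0.5, 2.5]
gripper_width: -0.3
```

Emit:
{"api": "move_arm", "payload": {
  "steps": [
    [-1, 0, 0, -2, 0, 0, 0],
    [-1, 0, 0, -4, 0, 0, 0],
    [-1, 0, 0, -5, 0, 0, 0],
    [-1, 0, 0, -5.7, 0, 0, 0],
    [-1, 0, 0, -5.7, 0, 0, 0]
  ]
}}

```text
clock: 8.0
position: [538.1, 253.1, 50.1]
ee_rot: [0.707, -0.707, 0.0, -0.0]
contact_force: [-1.1, -1.2, 4.6]
gripper_width: 0.3
```

Emit:
{"api": "move_arm", "payload": {
  "steps": [
    [-1, 0, 0, 0, 0, 0, 0],
    [-1, 0, 0, 0, 0, 0, 0]
  ]
}}

```text
clock: 8.17
position: [538.1, 253.1, 50.1]
ee_rot: [0.707, -0.707, 0.0, -0.0]
contact_force: [-0.8, 0.3, 3.7]
gripper_width: 0.1
```

At z 50.1 the force is about 4 N, the same signature as yellow. I lift and check.

Emit:
{"api": "move_arm", "payload": {
  "steps": [
    [-1, 0, 0, 8, 0, 0, 0],
    [-1, 0, 0, 30, 0, 0, 0],
    [-1, 0, 0, 60, 0, 0, 0],
    [-1, 0, 0, 90, 0, 0, 0],
    [-1, 0, 0, 90.7, 0, 0, 0]
  ]
}}

```text
clock: 8.58
position: [541.0, 254.8, 146.6]
ee_rot: [0.708, -0.707, 0.001, -0.005]
contact_force: [0.9, 0.1, -0.0]
gripper_width: -0.1
```

```bash
python3 look.py blue 52 b3
```

```text
8.5833 [541.  254.8 146.6] [ 0.9  0.1 -0. ] -0.09163970733097518
wrist [328.3 232.5] 0.92 [538.3 251.5  52. ]
wrist [489.9 269.2] 0.77 [411.6 281.1  52. ]
wrist [536.2  61.3] 0.67 [402.9 133.4  52. ]
tcp px [323.6 298.1]
side [207.3 245. ] 0.71 [413.8 137.7  52. ]
side [170.8 202.2] 0.62 [414.2 282.6  52. ]
side [230.4 180.1] 0.41 [538.5 258.9  52. ]
tcp px [224.4 143.2]
scene [280.9 188.5] 0.72 [401.  137.2  52. ]
scene [325.6 161.9] 0.59 [417.3 278.1  52. ]
scene [368.9 180.1] 0.58 [534.3 258.6  52. ]
tcp px [373.  139.1]
```

View pics/b3.png

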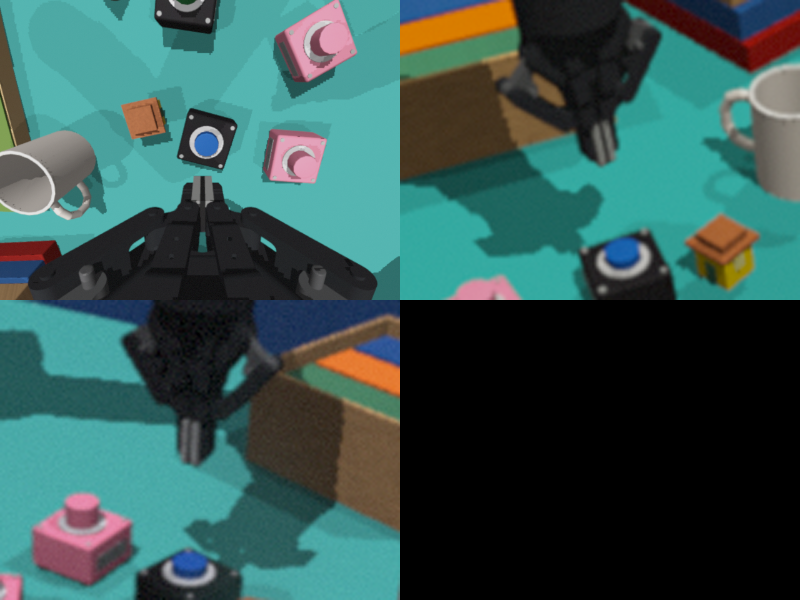

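The blue cap is in (wrist view (328,233)). Green is next, at about (561, 88).

Emit:
{"api": "move_arm", "payload": {
  "steps": [
    [-1, 5, -35, 0, 0, 0, 0],
    [-1, 10, -70, 0, 0, 0, 0],
    [-1, 14, -105, 0, 0, 0, 0],
    [-1, 19, -140, 0, 0, 0, 0],
    [-1, 23, -165, 0, 0, 0, 0]
  ]
}}

```text
clock: 9.3
position: [560.0, 85.4, 138.9]
ee_rot: [-0.707, 0.707, 0.001, -0.002]
contact_force: [1.1, 0.8, 0.3]
gripper_width: 0.2
```

Emit:
{"api": "move_arm", "payload": {
  "steps": [
    [-1, 0, 0, 0, 0, 0, 0],
    [-1, 0, 0, 0, 0, 0, 0],
    [-1, 0, 0, 0, 0, 0, 0]
  ]
}}

```text
clock: 9.55
position: [560.7, 87.9, 139.5]
ee_rot: [-0.707, 0.707, 0.0, -0.001]
contact_force: [-0.5, 0.4, -0.2]
gripper_width: 0.0
```

```bash
python3 look.py green 62 g1
```

```text
9.55 [560.7  87.9 139.5] [-0.5  0.4 -0.2] 0.026669733686728564
wrist [321.9 245.1] 0.95 [561.8  88.1  62. ]
tcp px [323.6 298. ]
side [288.7 215.7] 0.65 [563.6  92.   62. ]
tcp px [285.2 186.5]
scene [334.3 221.6] 0.74 [560.6  81.8  62. ]
tcp px [336.4 182.4]
```

View pics/g1.png

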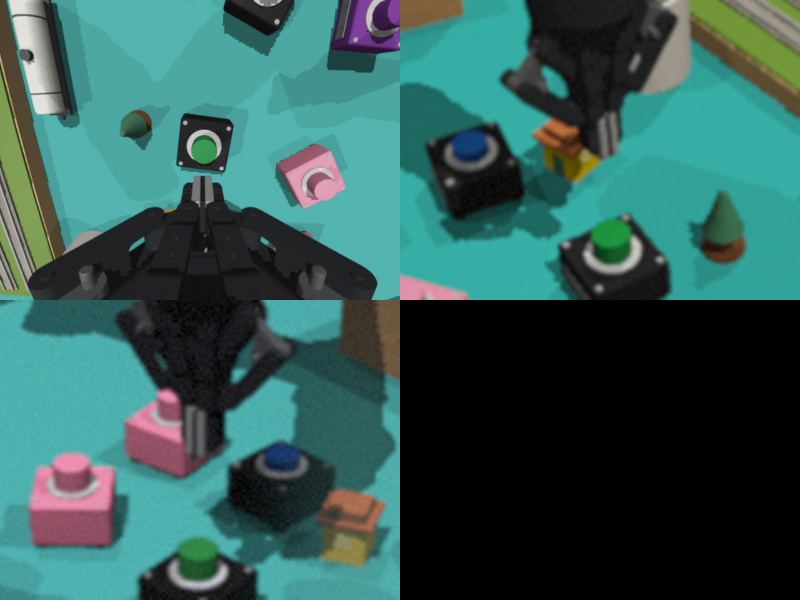

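The green top is at (561, 87), shown at (322,245) in the wrist view; the tree, 65 mm tall and to the left, clears the linkage. I descend.

Emit:
{"api": "move_arm", "payload": {
  "steps": [
    [-1, 0, -1, -25, 0, 0, 0],
    [-1, 0, -1, -50, 0, 0, 0],
    [-1, 0, -1, -65, 0, 0, 0],
    [-1, 0, -1, -69, 0, 0, 0],
    [-1, 0, -1, -69, 0, 0, 0]
  ]
}}

```text
clock: 10.27
position: [560.3, 87.1, 70.2]
ee_rot: [0.707, -0.707, -0.0, 0.001]
contact_force: [0.9, 0.6, 0.0]
gripper_width: 0.1
```

```bash
python3 look.py green 62 g2
```

```text
10.2667 [560.3  87.1  70.2] [0.9 0.6 0. ] 0.07155393864266292
wrist [322.8 293. ] 0.87 [560.7  88.7  62. ]
wrist [ 9.1 82.3] 0.75 [696.6 -11.7  62. ]
tcp px [323.6 298.1]
side [287.5 214.8] 0.46 [563.3  95.3  62. ]
tcp px [288.5 214.9]
scene [332.4 220.8] 0.82 [556.4  82.1  62. ]
tcp px [335.7 216.3]
```

View pics/g2.png

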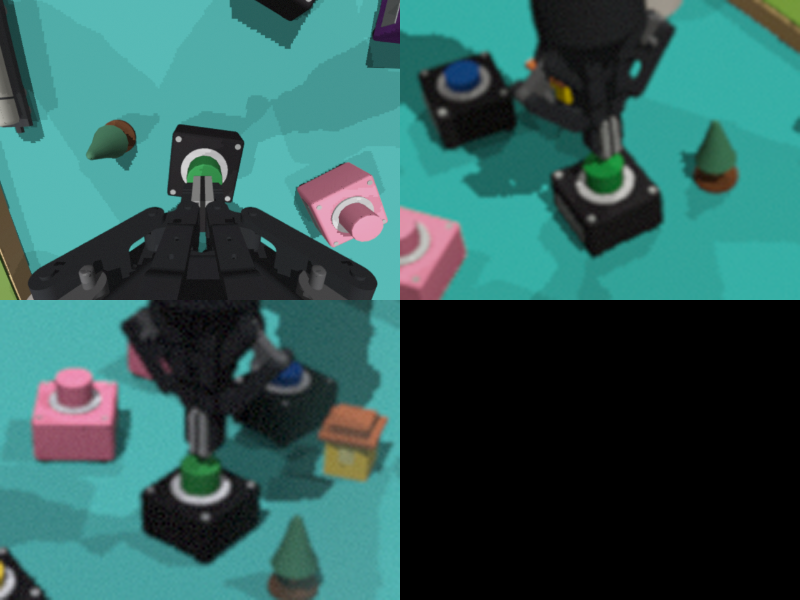

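The tips are centred over the green cap and the tree is clear. I press.

Emit:
{"api": "move_arm", "payload": {
  "steps": [
    [-1, 0, 0, -4, 0, 0, 0],
    [-1, 0, 0, -8, 0, 0, 0],
    [-1, 0, 0, -11, 0, 0, 0],
    [-1, 0, 0, -14, 0, 0, 0],
    [-1, 0, 0, -16, 0, 0, 0]
  ]
}}

```text
clock: 10.98
position: [561.0, 87.0, 55.0]
ee_rot: [0.707, -0.707, 0.0, 0.0]
contact_force: [0.7, 0.5, 1.0]
gripper_width: 0.2
```

Emit:
{"api": "move_arm", "payload": {
  "steps": [
    [-1, 0, 0, -2, 0, 0, 0],
    [-1, 0, 0, -4, 0, 0, 0],
    [-1, 0, 0, -5, 0, 0, 0],
    [-1, 0, 0, -5.7, 0, 0, 0],
    [-1, 0, 0, -5.7, 0, 0, 0]
  ]
}}

```text
clock: 11.4
position: [561.1, 87.1, 50.0]
ee_rot: [0.707, -0.707, 0.0, -0.0]
contact_force: [-1.6, 0.4, 4.8]
gripper_width: 0.1
```

Emit:
{"api": "move_arm", "payload": {
  "steps": [
    [-1, 0, 0, 0, 0, 0, 0],
    [-1, 0, 0, 0, 0, 0, 0]
  ]
}}

```text
clock: 11.57
position: [561.1, 87.0, 50.1]
ee_rot: [0.707, -0.707, 0.0, -0.0]
contact_force: [-1.5, 0.3, 4.8]
gripper_width: 0.3
```

Green gives the same signature. I lift well clear and check everything.

Emit:
{"api": "move_arm", "payload": {
  "steps": [
    [-1, 0, 0, 8, 0, 0, 0],
    [-1, 0, 0, 30, 0, 0, 0],
    [-1, 0, 0, 65, 0, 0, 0],
    [-1, 0, 0, 100, 0, 0, 0],
    [-1, 0, 0, 135, 0, 0, 0]
  ]
}}

```text
clock: 11.98
position: [560.3, 86.7, 185.8]
ee_rot: [-0.707, 0.707, 0.0, -0.001]
contact_force: [0.5, 0.8, 0.1]
gripper_width: -0.1
```

Emit:
{"api": "move_arm", "payload": {
  "steps": [
    [-1, 0, 0, 30, 0, 0, 0],
    [-1, 0, 0, 50, 0, 0, 0],
    [-1, 0, 0, 50, 0, 0, 0],
    [-1, 0, 0, 50, 0, 0, 0],
    [-1, 0, 0, 50, 0, 0, 0]
  ]
}}

```text
clock: 12.4
position: [560.1, 86.8, 233.6]
ee_rot: [-0.707, 0.707, 0.001, -0.001]
contact_force: [0.2, 0.0, -0.4]
gripper_width: -0.1
```

```bash
python3 look.py green 52 g3
python3 - <<'E'
from h import *
np.set_printoptions(precision=1,suppress=True)
for n in ["scene","side"]:
    p=optics.get_image(n);cv2.imwrite(f'pics/{n}_end.png',p['frame'])
    a=cv2.imread(f'pics/{n}0.png')
    P={'y':(495,-84,50),'b':(538,253,50),'g':(561,87,50),'r':(577,-248,50)}
    rows=[np.hstack([cv2.resize(f[int(v)-30:int(v)+30,int(u)-30:int(u)+30],(200,200)) for u,v in (proj(p,X) for X in P.values())]) for f in (a,p['frame'])]
    cv2.imwrite(f'pics/cmp_{n}.png',np.vstack(rows))
    for t in ["box_wagon","tank_wagon","mug","paint_jar","tree","hut","track","red_box"]:
        r0=nets.tip_of(t,p); print(n,t,at_z(p,r0[0]['uv'],0)[:2] if r0 else None)
E
```

```text
12.4 [560.1  86.8 233.6] [ 0.2  0.  -0.4] -0.10574955460875221
wrist [185.  343.5] 0.63 [720.4 244.7  52. ]
wrist [320.5 210.6] 0.6 [562.8  87.1  52. ]
tcp px [323.6 298. ]
side [287.1 218. ] 0.64 [562.9  97.4  52. ]
tcp px [280.5 142.9]
scene [334.  224.4] 0.7 [557.2  86.3  52. ]
tcp px [336.1 131.7]
scene box_wagon [ 748.7 -201.4]
scene tank_wagon [749.  -17.1]
scene mug [744.6 285.6]
scene paint_jar [ 580.5 -117.5]
scene tree [653.5  63.6]
scene hut [616.  216.6]
scene track [ 664.7 -232.6]
scene red_box [ 575.7 -245.3]
side box_wagon [ 756.8 -200.6]
side tank_wagon [748. -21.]
side mug [745.2 288.2]
side paint_jar [742.8 290.8]
side tree [651.8  65.3]
side hut [609.5 225.5]
side track [ 667.2 -235.2]
side red_box [ 573.9 -242.6]
```

View pics/cmp_side.png

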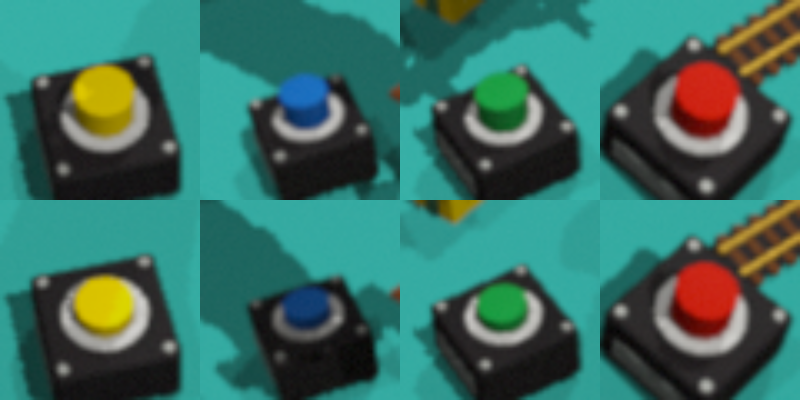

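View pics/scene_end.png

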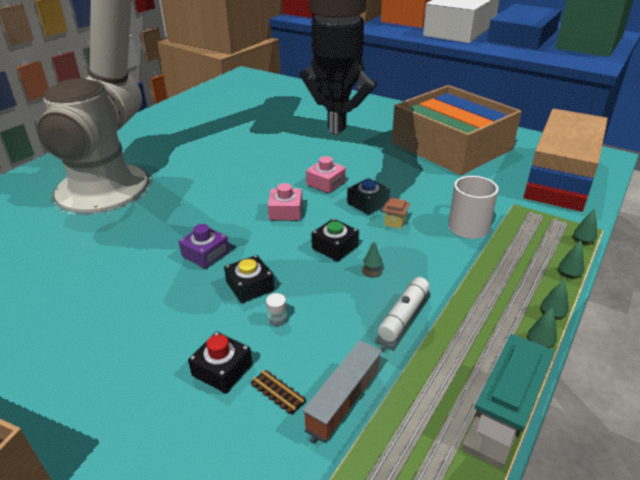

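View pics/g3.png

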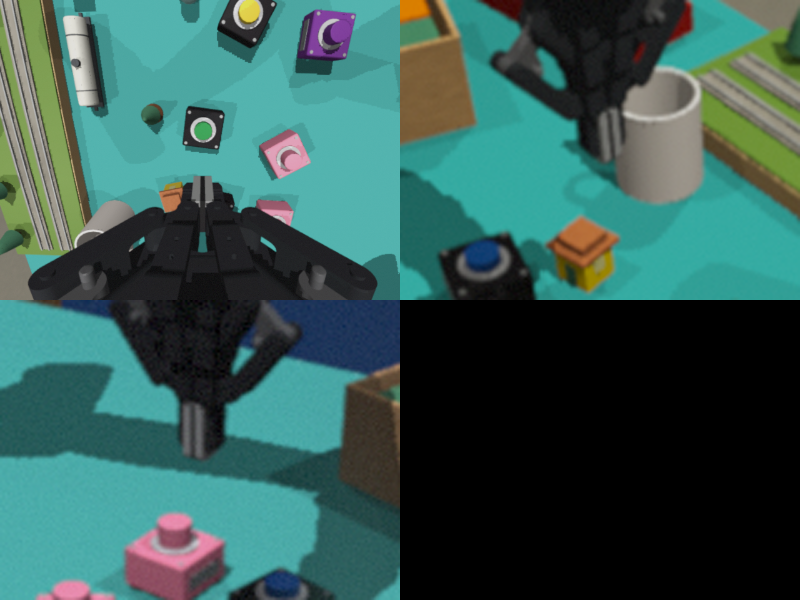

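The before/after crops show yellow, blue and green sunk to their rings, red still standing up, and all boxes in place. The arm is clear at z 234 mm, so I hand in.

```bash
python3 -c "
from bench import workorder
print(workorder.job_done())"
```

```text
the job is handed in; nothing more can be done
None
```

I pressed yellow, then blue, then green, straight down with shut fingertips, and handed the job in at about 12.5 s. The hand-in reports no verdict.

- **Presses:** each button settled at 4 to 5 N with the tip at about 50.1 mm. The cap tops rest at 52 mm when fully in, so each was against its stop.
- **Last checks:** the before/after pictures show those three caps sunk to their rings, red still out, and no box or goods visibly moved. The tool stands clear at z 234 mm, and the wrist force reads about zero.
- **Disagreements:** the final side-view network put the paint jar at the mug's position, a false detection. The scene view places the jar at (580, -117), unmoved in the picture. The networks' button positions differed by up to about 10 mm between cameras, so I relied mostly on the wrist view, which agreed with where the fingertips landed.

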